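# Set the fence and butt the rail on a control-panel plate

## Task

Slide the steel straightedge, flat on the mounting plate and without lifting it, until its far edge (the one away from the robot) runs through the centres of both red crosses. Then bring the loose mounting rail back against that edge, so that the rail sits flush along its whole length while the straightedge stays on both crosses. Leave the finished row, the pen, the breaker and everything else on the bench where they are.

Things in the scene. Friction and masses are not known exactly. Their poses are not given: they have to be found in the camera images.
- mark_left (a point): centre of the left red felt-tip cross (24 mm across, 3 mm lines) drawn on top of the grey zinc mounting plate; the crosses are 130 mm apart. The plate is fixed, 480 x 440 x 3 mm, so its top, and the crosses, are 3 mm above the bench
- mark_right (a point): centre of the right red cross, 130 mm from the left one towards the robot's right. Axes as for the left cross: y runs from the right cross to the left one, x points away from the robot at right angles to their line
- straightedge_mid (a point): centre of the loose ground-steel straightedge, a plain bar 200 mm long (its y), 40 mm wide (its x) and 10 mm thick, about 0.6 kg, lying flat on the plate on the robot's side of the crosses; this point is 5 mm above its underside. Its +x side, away from the robot, is the ruled far edge with fine black graduations, 20 mm from this point; a dark hanging hole is near its left end
- edge (a point): middle of the straightedge's far edge at its underside; the edge runs along y, x points outward from it, away from the robot
- rail_mid (a point): centre of the loose mounting rail, a bright top-hat section 120 mm long (its y), 35 mm wide over the flanges (its x) and 7.5 mm high, open side up with dark slots in its floor, about 60 g, lying on the plate beyond the crosses; this point is 4 mm above its underside. The floor is 27 mm wide; the 1.5 mm thick flanges, 6 to 7.5 mm up, overhang it by 4 mm each side, and it is a flange that touches the straightedge
- rail_left (a point): on the rail's near flange line (17.5 mm from the rail's centre line, on the robot's side), 55 mm left of its middle, at underside height
- rail_right (a point): the same, 55 mm right of the rail's middle
- plate: the fixed mounting plate; origin at the centre of its underside, x away from the robot, y left. Fixed on it: a grey slotted wiring duct along each side (30 mm wide, 40 mm high, centred 185 mm left and right of the middle) and a finished row of terminals (up to 50 mm high) and, at its right end, breakers (up to 78 mm high), across the plate 160 to 242 mm on the robot's side of the middle
- marker_pen: red-capped marker pen, 138 x 15 mm, lying along x on the plate just inside the left duct; to be left alone
- breaker: loose single-pole white circuit breaker, 80 x 18 x 72 mm, on the plate's far right beside the right duct; to be left alone
- contactor: dark grey contactor block, 80 x 45 x 83 mm, on the bench left of the plate; to be left alone
- screwdriver: blue screwdriver on the bench right of the plate; to be left alone
- pliers: green-handled pliers on the bench right of the plate; to be left alone
- cutters: orange-handled cutters on the bench left of the plate; to be left alone
- mug: white mug on the bench, near right; to be left alone
- straightedge: the straightedge again; its own origin, at the centre of its underside, axes as for straightedge_mid
- rail: the loose mounting rail again; its own origin, at the centre of its underside, axes as for rail_mid

How it is judged:
By the outcome, as a careful person would: the job done as asked, in the order asked, and still so for the second after the job is handed in, with the robot touching nothing.
It also fails if it takes over 45 s, if anything falls off the work surface, if the arm or the gripper's body presses on something with over 40 N, if the wrist force passes 120 N, or if a joint passes its speed limit or range.

## Robot

A 6-joint arm with a two-finger parallel gripper is mounted at the origin on the work surface. World frame = base frame: x ahead of the robot, y to its left, z up, the work surface at z = 0. Lengths are in mm, angles in rad, forces in N, time in s.
With the tool pointing down it reaches from about 300 to 750 mm from the base axis. Payload 8.5 kg.
Tool frame: the origin (TCP) lies at the very end of the fingers, on their centre line; the grasp point (between the pads) lies 19 mm behind it; z points along the fingers, y is the line along which they close (so a half turn about z gives the same grasp; the last joint's range is limited). The gripper opens to 85 mm and grips with 20 to 120 N. Pads are 22 mm wide; open, the fingers measure 114 mm over their backs; the gripper's body (76 mm by 85 mm) begins 54 mm behind the grasp point. The pads swing forward as they close: fully open they stand 13 mm farther back than shut.
Start: joints at [-1.511, 0.381, 1.297, -0, 1.464, -0.215], TCP at [149.24, -529.347, 231.322] pointing down, gripper open.
Joint ranges: [-3.11, 3.11], [-0.89, 2.33], [0.22, 2.48], [-1.42, 4.56], [0.17, 2.85], [-2.88, 2.88]. Speed limits (rad/s): [2.39, 2.39, 3.14, 3.14, 3.14, 3.14].

## Interface

Orientations are given as a unit quaternion [w, x, y, z].
In Python, from plant import r gives the robot as it stands.
- The arm moves only by the tool step_arm, never from a script. Its argument "plan" is one flat list of numbers, 7 for each row, row after row: the shift along the tool's x, y, z in mm, then the turn, a rotation vector about the tool's x, y, z in degrees, then the closure, from 0 (fully open) to 1 (shut). A call has 1 to 12 rows; each row shifts and turns the commanded pose from where the row before left it, along the tool's axes as they then stand; what a row does not reach is not made up. A row lasts 1/8 s, in which the tool goes at most 62.5 mm and 10.7 degrees, less where a joint would pass 70% of its speed; a pose out of reach is approached as far as the arm can. A call is refused whole if a number of a shift passes 62.5 or a number of a turn 10.7, either way. A call with a gripper value outside its range is refused whole. The fingers move at their own pace and stop on an object; "force" is the grip in N (left out, the last holds). Time passes only in rows, so rows that do not move let the fingers close. It gives the time, the measured TCP pose, the force, the opening and the grip force at its end, in the units of the state.
- r.read_state(): the state, without advancing time (a new reading comes with each control period).
- r.grab_frame(name): name is "scene" or "top" or "wrist"; returns the picture (384x512x3 uint8, red, green, blue); there is no depth.
- r.camera_model(name): a dict with "fx", "fy", "cx", "cy" (pixels), "R" (3x3) and "t" (3): a world point X has camera coordinates R X + t. Camera axes: x right, y down, z forward; pixel columns grow to the right and rows downward; lengths in mm; the calibration is good to about 2 mm. A picture is of the moment at which its call begins: read the wrist's pose just before it. camera_model takes no time and is no camera call; for the wrist camera it gives the pose at the moment of the call.
- r.job_done(): hands the job in; it is judged then, once.
The state is a dict: "time_s": time; "joints": joint angles; "qd": joint speeds; "joint_efforts": joint torques, N m; "ee_pos": TCP position; "eef_rot": TCP orientation; "wrist_force": force on the tool from outside, world axes, zero at the start; "moment": the same for the moment, N m; "width": finger opening in mm; "grasp_force": force on a finger pad.
Only numpy, scipy, OpenCV 4.12 (cv2) and the standard library are available. Lean on these libraries where they do the work, as an engineer would, in place of code of your own. Each camera call takes 0.05 s, during which the arm holds its last target. There are 200 camera calls.

## Working session

There is one attempt and no reset: what is moved stays moved. The work goes in short steps, Python scripts to look and compute and a tool call to move; the robot and the scene stay as the last step left them, time stands still between calls to the robot, and variables do not carry over. Pictures are saved under pics/ and viewed, at most 10 in all, crops included, and the job is handed in when it is done.

Besides the shell and the picture viewer there is one more tool, called after "Request:" as name(argument=value, ...), one argument or row to a line, values as JSON. step_arm: Moves the arm, as the interface text tells. Its arguments: {"type":"object","properties":{"plan":{"type":"array","items":{"type":"number"}},"force":{"type":"number"}},"required":["plan"]}

```bash
mkdir -p pics; ls
python3 - <<'E'
from plant import r
import cv2,numpy as np
for n in ("top","scene"):
    f=r.grab_frame(n); cv2.imwrite(f"pics/{n}0.png",f[:,:,::-1]); m=r.camera_model(n)
    print(n,m["fx"],m["cx"],m["cy"],np.round(m["R"],4).tolist(),np.round(m["t"],1))
s=r.read_state();print(s["ee_pos"],s["eef_rot"],s["width"],s["time_s"])
t=cv2.imread("pics/top0.png");cv2.imwrite("pics/top0b.png",cv2.resize(t,(768,576),interpolation=cv2.INTER_CUBIC))
E
```

```text
pics
top 478.06045056130756 251.35410604257612 185.76158717726693 [[0.0012, -0.9999, -0.0138], [-0.981, 0.0015, -0.1938], [0.1938, 0.0137, -0.9809]] [ -28.5  549.1 1496.8]
scene 384.7211579376654 253.80439597395952 195.10796220022675 [[-0.4262, 0.9045, 0.0173], [0.7343, 0.357, -0.5774], [-0.5284, -0.2334, -0.8163]] [ 270.5 -347.2 1423. ]
[ 149.19651193 -529.08631735  230.75380988] [-6.85207547e-04  9.90577627e-01  1.36950703e-01  2.44682114e-05] 85.46630228896538 0.1
```

View pics/top0b.png

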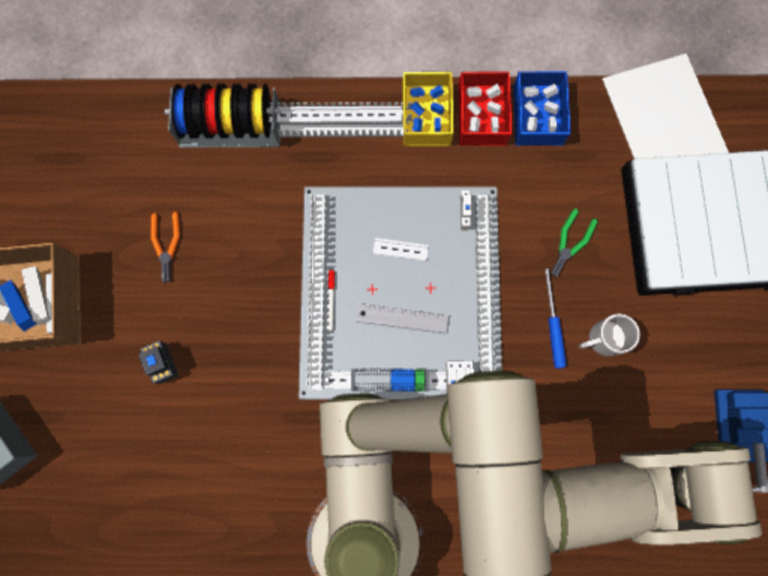

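View pics/scene0.png

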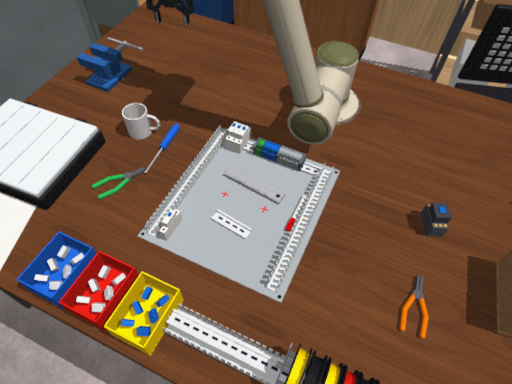

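The top view shows the crosses at (372,289) and (431,288) in the 1.5x picture. The straightedge runs from about (358,313) to (450,323), and the rail is at (401,249). I'll convert these to world positions.

```bash
cat > h.py <<'E'
from plant import r
import cv2,numpy as np
from scipy.spatial.transform import Rotation as Ro
np.set_printoptions(precision=2,suppress=True)
def ray(m,u,z):
    u=np.atleast_2d(u).astype(float); R=np.array(m["R"]);t=np.array(m["t"])
    d=np.c_[(u[:,0]-m["cx"])/m["fx"],(u[:,1]-m["cy"])/m["fy"],np.ones(len(u))]@R
    c=-R.T@t; return c+d*((z-c[2])/d[:,2])[:,None]
def proj(m,X):
    p=np.atleast_2d(X)@np.array(m["R"]).T+np.array(m["t"])
    return np.c_[m["fx"]*p[:,0]/p[:,2]+m["cx"],m["fy"]*p[:,1]/p[:,2]+m["cy"]]
def rot(s): q=s["eef_rot"]; return Ro.from_quat([q[1],q[2],q[3],q[0]])
E
python3 - <<'E'
from h import *
m=r.camera_model("top")
f=lambda p,z:ray(m,(np.array(p)+.5)/1.5-.5,z)
print(f([[372,289],[431,288]],3));print(f([[358,305],[450,315],[448,332],[356,322]],13));print(f([[374,238],[428,246],[427,261],[374,253]],10))
print(f([[305,187],[497,186],[300,398]],3))
s=r.read_state();print(rot(s).as_matrix())
w=r.camera_model("wrist");R=np.array(w["R"]);c=-R.T@np.array(w["t"]);print(w["fx"],w["cx"],w["cy"],c,"tool-frame cam:",rot(s).inv().apply(c-s["ee_pos"]));print((R@rot(s).as_matrix()))
E
```

```text
[[ 536.14  -16.12    3.  ]
 [ 538.23 -147.47    3.  ]]
[[ 498.5    14.44   13.  ]
 [ 476.08 -187.7    13.  ]
 [ 438.6  -182.65   13.  ]
 [ 460.75   18.59   13.  ]]
[[ 651.47  -20.47   10.  ]
 [ 632.69 -141.59   10.  ]
 [ 598.24 -138.93   10.  ]
 [ 616.83  -20.54   10.  ]]
[[ 774.32  138.3     3.  ]
 [ 775.2  -301.43    3.  ]
 [ 296.36  139.24    3.  ]]
[[ 0.96  0.27 -0.  ]
 [ 0.27 -0.96  0.  ]
 [ 0.   -0.   -1.  ]]
281.1378778155467 259.2758324022732 192.80516475857786 [ 226.15 -506.64  373.94] tool-frame cam: [  80.19   -0.91 -143.17]
[[-0.    1.   -0.  ]
 [-0.95 -0.   -0.31]
 [-0.31 -0.    0.95]]
```

```bash
cat >> h.py <<'E'
def yaw(s): x=rot(s).apply([1,0,0]); return np.degrees(np.arctan2(x[1],x[0]))
def plan(p,yw,n,ref=None):
    "rows of tool shift (tool down) and z turn from measured pose to world p, yaw yw"
    s=r.read_state(); p0,y0=(np.array(s["ee_pos"]),yaw(s)) if ref is None else ref
    p0=np.array(p0,float); d=(np.array(p)-p0)/n; dy=(yw-y0)/n; print("from",p0,y0)
    for i in range(n):
        a=np.radians(y0+i*dy); c,s_=np.cos(a),np.sin(a)
        print(np.round([c*d[0]+s_*d[1], s_*d[0]-c*d[1], -d[2], 0,0,-dy],1).tolist())
E
python3 - <<'E'
from h import *
plan([540,-80,120],90,12)
E
```

```text
from [ 149.2  -529.09  230.75] 15.742864062712954
[41.5, -27.2, 9.2, 0.0, 0.0, -6.2]
[44.2, -22.6, 9.2, 0.0, 0.0, -6.2]
[46.4, -17.7, 9.2, 0.0, 0.0, -6.2]
[48.0, -12.6, 9.2, 0.0, 0.0, -6.2]
[49.1, -7.3, 9.2, 0.0, 0.0, -6.2]
[49.6, -2.0, 9.2, 0.0, 0.0, -6.2]
[49.5, 3.4, 9.2, 0.0, 0.0, -6.2]
[48.8, 8.7, 9.2, 0.0, 0.0, -6.2]
[47.6, 13.9, 9.2, 0.0, 0.0, -6.2]
[45.8, 19.0, 9.2, 0.0, 0.0, -6.2]
[43.5, 23.8, 9.2, 0.0, 0.0, -6.2]
[40.7, 28.3, 9.2, 0.0, 0.0, -6.2]
```

Request:
step_arm(
  plan=[41.5,-27.2,5,0,0,-6.2,0,44.2,-22.6,5,0,0,-6.2,0,46.4,-17.7,5,0,0,-6.2,0,48,-12.6,5,0,0,-6.2,0,49.1,-7.3,5,0,0,-6.2,0,49.6,-2,5,0,0,-6.2,0,49.5,3.4,5,0,0,-6.2,0,48.8,8.7,10,0,0,-6.2,0,47.6,13.9,15,0,0,-6.2,0,45.8,19,15,0,0,-6.2,0,43.5,23.8,15,0,0,-6.2,0,40.7,28.3,15,0,0,-6.2,0],
)

```text
time_s: 1.6
ee_pos: [540.4, -78.3, 125.6]
eef_rot: [-0.0, 0.705, 0.709, -0.0]
wrist_force: [-0.1, -0.6, 0.1]
width: 85.4
grasp_force: 0.0
```

Request:
step_arm(
  plan=[0,0,0,0,0,0,0,0,0,0,0,0,0,0],
)

```text
time_s: 1.85
ee_pos: [539.2, -80.0, 126.2]
eef_rot: [-0.0, 0.706, 0.708, -0.0]
wrist_force: [0.2, 0.1, 0.3]
width: 85.5
grasp_force: 0.0
```

Run:
```python
from h import *
import json
s=r.read_state();m=r.camera_model("wrist");f=r.grab_frame("wrist")
print(s["ee_pos"],yaw(s),s["time_s"],s["wrist_force"],rot(s).apply([0,0,1]))
np.save("w1.npy",f);json.dump({k:np.array(v).tolist() for k,v in m.items()},open("w1.json","w"))
cv2.imwrite("pics/w1.png",cv2.resize(f[:,:,::-1],(768,576),interpolation=cv2.INTER_CUBIC))
t=r.camera_model("wrist");print(np.abs(np.array(t["t"])-m["t"]).max())
```

```text
[539.21 -80.   126.23] 90.11625191161107 1.85 [0.24 0.15 0.3 ] [-0. -0. -1.]
0.06510153434248878
```

View pics/w1.png

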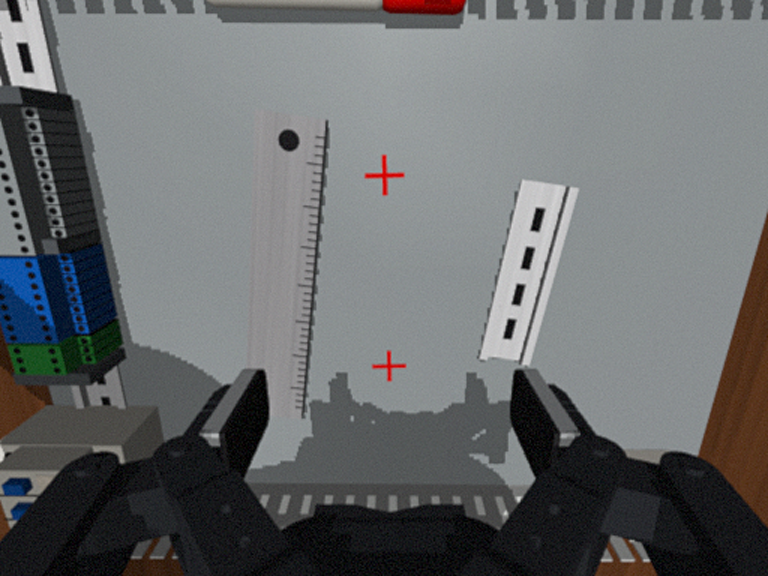

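The wrist view shows the crosses at (384,175) and (389,366). The bar's far edge runs from (327,121) to (303,416), and the rail from (540,182) to (507,360). Next I'll refine these numerically.

```bash
cat >> h.py <<'E'
def crosses(f,m,lo=40):
    g=f.astype(int); red=((g[:,:,0]-g[:,:,1:].max(2))>lo).astype(np.uint8)
    n,l,st,c=cv2.connectedComponentsWithStats(red); out=[]
    for i in range(1,n):
        if st[i,4]>20 and max(st[i,2:4])<45:
            ys,xs=np.where(l==i); w=(g[ys,xs,0]-g[ys,xs,1:].max(1)).astype(float)
            X=ray(m,[[(xs*w).sum()/w.sum(),(ys*w).sum()/w.sum()]],3)[0]; out.append(X); print("cross",X,st[i])
    return out
def profile(f,m,base,n,half,z,step=.25):
    "grey level sampled along n (world xy) at world point base"
    t=np.arange(-half,half,step); P=np.c_[np.array(base)[0]+t*n[0],np.array(base)[1]+t*n[1],np.full(len(t),z)]
    p=proj(m,P).astype(np.float32); g=cv2.cvtColor(f,cv2.COLOR_RGB2GRAY).astype(np.float32)
    return t,cv2.remap(g,p[:,0].reshape(1,-1),p[:,1].reshape(1,-1),cv2.INTER_LINEAR)[0]
E
python3 - <<'E'
from h import *
import json
f=np.load("w1.npy");m={k:np.array(v) for k,v in json.load(open("w1.json")).items()}
c=crosses(f,m)
q=lambda p,z:ray(m,(np.array(p)+.5)/1.5-.5,z)
print("bar",q([[327,121],[303,416],[258,111]],13));print("rail top",q([[522,180],[578,188],[481,360],[530,364]],10.5))
A,B=q([[327,121],[303,416]],13); d=(B-A)/np.linalg.norm(B-A); n=np.array([-d[1],d[0]]);print(n)
for k in (.15,.3,.5,.7,.85):
    P=A+(B-A)*k; t,g=profile(f,m,P,n,8,13,1); print(P[:2],g.astype(int))
E
```

```text
cross [535.64 -13.     3.  ] [243 103  27  28 198]
cross [ 538.51 -143.39    3.  ] [248 234  23  21 130]
bar [[ 503.58   16.96   13.  ]
 [ 477.52 -178.02   13.  ]
 [ 465.06   22.19   13.  ]]
rail top [[ 617.82  -15.57   10.5 ]
 [ 651.82  -20.21   10.5 ]
 [ 601.56 -135.     10.5 ]
 [ 635.4  -138.06   10.5 ]]
[ 0.99 -0.13]
[499.67 -12.28] [148 145 127 106 112 118 111  74  54  91 122 148 148 149 149 148]
[495.76 -41.53] [146 140 117 103 100  97  88  66  58 104 141 146 143 141 145 142]
[490.55 -80.53] [125 128 128 124 122 119 111  72  53  88 116 143 141 140 143 141]
[ 485.34 -119.52] [145 146 141 140 142 147 138  71  78 124 138 143 143 141 141 141]
[ 481.43 -148.77] [145 147 146 143 145 149 138  77  64  97 134 144 142 143 143 142]
```

Run:
```python
from h import *
plan([470,-78,30],82.4,4)
```

```text
from [539.11 -80.45 126.51] 90.06729350912927
[0.6, -17.3, 24.1, 0.0, 0.0, 1.9]
[0.1, -17.3, 24.1, 0.0, 0.0, 1.9]
[-0.5, -17.3, 24.1, 0.0, 0.0, 1.9]
[-1.1, -17.3, 24.1, 0.0, 0.0, 1.9]
```

Request:
step_arm(
  plan=[0.6,-17.3,24.1,0,0,1.9,0,0.1,-17.3,24.1,0,0,1.9,0,-0.5,-17.3,24.1,0,0,1.9,0,-1.1,-17.3,24.1,0,0,1.9,0,0,0,13,0,0,0,0,0,0,13,0,0,0,0,0,0,0,0,0,0,0,0,0,0,0,0,0,0],
  force=25,
)

```text
time_s: 2.9
ee_pos: [470.9, -77.6, 4.3]
eef_rot: [0.001, 0.751, 0.66, 0.0]
wrist_force: [-0.3, -0.0, 0.5]
width: 84.9
grasp_force: 0.0
```

Request:
step_arm(
  plan=[0,0,0,0,0,0,0.4,0,0,0,0,0,0,0.5,0,0,0,0,0,0,0.6,0,0,0,0,0,0,0.6,0,0,0,0,0,0,0.6],
)

```text
time_s: 3.52
ee_pos: [470.3, -77.4, 4.2]
eef_rot: [0.0, 0.752, 0.66, 0.0]
wrist_force: [-1.5, 1.2, 6.6]
width: 39.2
grasp_force: 25.6
```

```bash
cat >> h.py <<'E'
import json
def look(k):
    s=r.read_state();m=r.camera_model("wrist");f=r.grab_frame("wrist")
    print("ee",s["ee_pos"],"yaw",yaw(s),"t",s["time_s"],"F",s["wrist_force"],"w",s["width"])
    np.save(k+".npy",f);json.dump({a:np.array(v).tolist() for a,v in m.items()},open(k+".json","w"))
    cv2.imwrite(f"pics/{k}.png",cv2.resize(f[:,:,::-1],(768,576),interpolation=cv2.INTER_CUBIC))
    return f,{a:np.array(v) for a,v in m.items()}
E
python3 - <<'E'
from h import *
f,m=look("w2"); crosses(f,m)
E
```

```text
ee [470.29 -77.36   4.23] yaw 82.5480167901987 t 3.525 F [-1.52  1.19  6.62] w 39.15198366341259
```

View pics/w2.png

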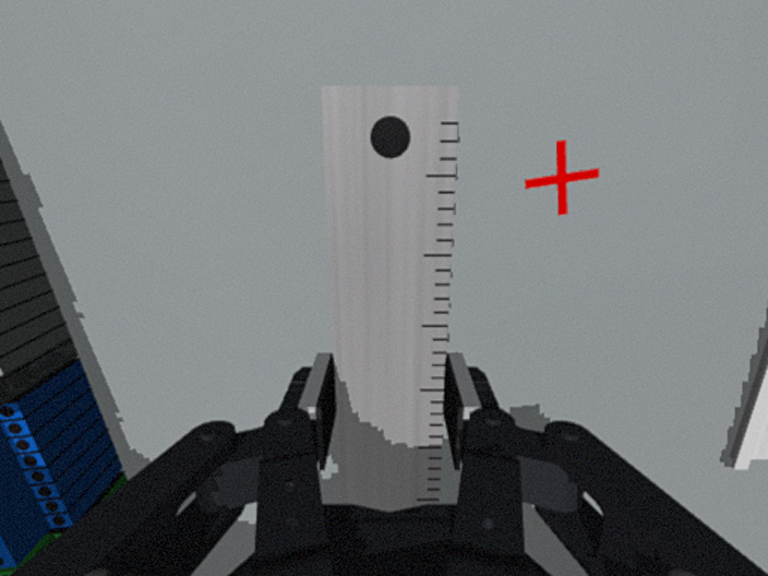

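The gripper holds the bar across its middle. The left cross is at (562,177) and the far edge runs from (459,88) to (445,360). I'll measure the edge relative to the cross and work out the slide.

```bash
sed -i 's/max(st\[i,2:4\])<45/max(st[i,2:4])<80/' h.py
python3 - <<'E'
from h import *
f=np.load("w2.npy");m={k:np.array(v) for k,v in json.load(open("w2.json")).items()}
crosses(f,m)
s=r.read_state();p=np.array(s["ee_pos"]);R=rot(s)
ex,ey=R.apply([1,0,0]),R.apply([0,1,0])
for L in (35,45,55,65,75,85,90,95):
    b=p+ex*L+ey*20; t,g=profile(f,m,b,ey,5,13,.5); gp=np.gradient(cv2.GaussianBlur(g.reshape(1,-1),(0,0),1)[0]); print(L,g.astype(int))
E
```

```text
cross [535.99 -12.81   3.  ] [350  93  50  51 631]
35 [144 147 146 148 151 151 151 149 144 142 144 147 144 145 146 146 148 143
 147 147]
45 [144 147 147 150 150 149 148 147 146 137 143 149 145 144 147 147 147 148
 145 148]
55 [147 148 149 148 151 151 151 151 147 139 143 147 144 146 147 149 147 146
 146 147]
65 [148 145 148 149 151 153 154 152 149 138 113 134 147 147 144 145 147 145
 151 146]
75 [144 147 148 150 154 156 153 154 152 147 118 135 150 147 149 145 148 147
 145 145]
85 [150 148 150 154 154 158 157 156 154 147 113 115 148 150 148 148 149 151
 149 147]
90 [151 153 149 153 154 158 159 160 153 153 151 149 150 149 150 148 148 150
 147 148]
95 [154 151 149 151 156 157 158 156 155 151 149 148 147 150 148 150 147 148
 146 148]
```

Run:
```python
from h import *
plan([517.3,-78.6,4.2],91.4,6)
```

```text
from [470.3  -77.36   4.24] 82.54690245657908
[0.8, 7.8, 0.0, 0.0, 0.0, -1.5]
[0.6, 7.8, 0.0, 0.0, 0.0, -1.5]
[0.4, 7.8, 0.0, 0.0, 0.0, -1.5]
[0.2, 7.8, 0.0, 0.0, 0.0, -1.5]
[0.0, 7.8, 0.0, 0.0, 0.0, -1.5]
[-0.2, 7.8, 0.0, 0.0, 0.0, -1.5]
```

Request:
step_arm(
  plan=[0.8,7.8,0,0,0,-1.5,0.6,0.6,7.8,0,0,0,-1.5,0.6,0.4,7.8,0,0,0,-1.5,0.6,0.2,7.8,0,0,0,-1.5,0.6,0,7.8,0,0,0,-1.5,0.6,-0.2,7.8,0,0,0,-1.5,0.6,0,0,0,0,0,0,0.6,0,0,0,0,0,0,0.6],
)

```text
time_s: 4.58
ee_pos: [517.1, -78.5, 4.2]
eef_rot: [0.0, 0.697, 0.717, -0.0]
wrist_force: [-0.5, 0.8, 5.9]
width: 39.3
grasp_force: 25.5
```

Run:
```python
from h import *
f,m=look("w3"); crosses(f,m)
s=r.read_state();p=np.array(s["ee_pos"]);R=rot(s)
ex,ey=R.apply([1,0,0]),R.apply([0,1,0])
for L in (40,50,60,70,80,90):
    b=p+ex*L+ey*20; t,g=profile(f,m,b,ey,5,13,.5); print(L,g.astype(int))
c=cv2.imread("pics/w3.png")[60:360,280:680];cv2.imwrite("pics/w3c.png",cv2.resize(c,None,fx=2,fy=2))
```

```text
ee [517.14 -78.52   4.24] yaw 91.57794228893903 t 4.575 F [-0.53  0.84  5.92] w 39.296137588370115
cross [540.82 -12.64   3.  ] [301 109  24  49 218]
40 [146 146 144 147 146 148 147 146 145 145 150 149 147 150 150 149 143 148
 147 147]
50 [146 144 144 147 151 151 149 148 145 143 151 152 147 150 149 150 150 149
 148 149]
60 [145 145 147 150 152 153 153 149 149 142 108 134 154 152 152 149 152 151
 151 152]
70 [146 147 148 149 151 155 155 154 154 145 111 135 155 155 155 151 151 153
 152 155]
80 [146 149 149 152 153 157 156 155 154 151 155 158 154 155 155 152 154 155
 154 154]
90 [152 152 154 152 157 158 158 157 156 153 156 157 157 156 156 157 157 156
 154 156]
```

View pics/w3c.png

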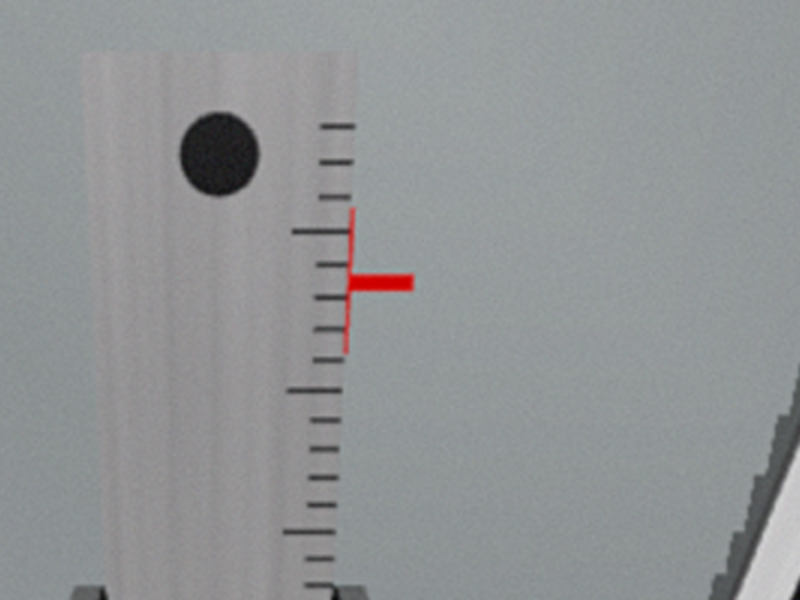

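The left end of the edge sits about 0.6 mm short of the cross centre, at (348,283) in the crop. I'll trim it, release, and check both crosses from above.

Request:
step_arm(
  plan=[0,0.2,0,0,0,0.4,0.6,0,0,0,0,0,0,0.6,0,0,0,0,0,0,0.3,0,0,0,0,0,0,0,0,0,0,0,0,0,0,0,0,-25,0,0,0,0,0,0,-30,0,0,0,0,0,0,-30,0,0,0,0,0,0,0,0,0,0,0,0,0,0,0,0,0,0],
)

```text
time_s: 5.88
ee_pos: [516.9, -78.5, 88.2]
eef_rot: [-0.001, 0.7, 0.714, -0.0]
wrist_force: [-0.4, 0.1, 0.5]
width: 85.6
grasp_force: 0.0
```

Run:
```python
from h import *
f,m=look("w4"); crosses(f,m)
g=cv2.imread("pics/w4.png");c=g[60:480,250:650];cv2.imwrite("pics/w4c.png",cv2.resize(c,None,fx=1.42,fy=1.42,interpolation=cv2.INTER_CUBIC))
```

```text
ee [516.95 -78.49  88.2 ] yaw 91.1412122804566 t 5.875 F [-0.37  0.06  0.46] w 85.56697431914424
cross [542.29 -12.88   3.  ] [287 120  14   5  57]
cross [ 542.38 -143.43    3.  ] [282 254  13  23  78]
```

View pics/w4c.png

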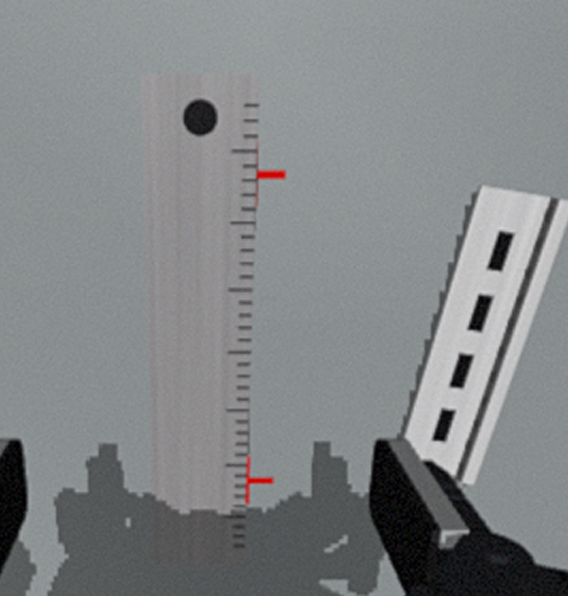

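The right cross at (248,480) shows more of its upright than the left one at (257,175), so the right end may be a little short. I'll look again from right over the edge, which removes the parallax.

Request:
step_arm(
  plan=[0,14,5,0,0,0,0,0,14,5,0,0,0,0,0,0,0,0,0,0,0,0,0,0,0,0,0,0],
)

```text
time_s: 6.42
ee_pos: [545.2, -77.9, 78.6]
eef_rot: [-0.0, 0.7, 0.714, -0.0]
wrist_force: [0.6, 0.5, -0.4]
width: 85.5
grasp_force: 0.0
```

```bash
cat >> h.py <<'E'
def vis(f,m,CL=(535.8,-12.9),CR=(538.6,-143.4)):
    g=f.astype(float); red=(g[:,:,0]-g[:,:,1:].max(2)).astype(np.float32)
    for c in (CL,CR):
        for dy in (0,-.7,.7, 6,-6,9,-9):
            t=np.arange(-4,16,.1); p=proj(m,np.c_[c[0]+t,np.full(len(t),c[1]+dy)+(-.0215)*0,np.full(len(t),3)]).astype(np.float32)
            v=cv2.remap(red,p[:,0].reshape(1,-1),p[:,1].reshape(1,-1),cv2.INTER_LINEAR)[0]
            mx=v.max(); i=np.where(v>max(mx/2,20))[0]
            print(c,dy,"max",mx,"start",t[i[0]] if len(i) else None,"end",t[i[-1]] if len(i) else None,"area/max",v.clip(0).sum()*.1/mx)
E
python3 - <<'E'
from h import *
f,m=look("w5"); vis(f,m)
g=f[:,:,::-1]
print(ray(m,[[0,0]],3))
# zoom of both crosses
o=[]
for c in ((535.8,-12.9),(538.6,-143.4)):
    u,v=proj(m,[[*c,3]])[0].astype(int); o.append(cv2.resize(g[v-20:v+20,u-25:u+25],(500,400),interpolation=cv2.INTER_CUBIC)); print(u,v)
cv2.imwrite("pics/w5c.png",cv2.resize(np.hstack(o),(800,320)))
E
```

```text
ee [545.24 -77.94  78.6 ] yaw 91.15590399254157 t 6.425 F [ 0.61  0.46 -0.41] w 85.46807311355826
(535.8, -12.9) 0 max 209.53809 start 0.6000000000000041 end 11.600000000000014 area/max 10.838904
(535.8, -12.9) -0.7 max 198.98828 start 0.6000000000000041 end 11.500000000000014 area/max 9.685497
(535.8, -12.9) 0.7 max 189.09375 start 0.5000000000000036 end 11.600000000000014 area/max 10.706455
(535.8, -12.9) 6 max 74.17969 start -0.09999999999999654 end 1.3000000000000043 area/max 1.4871261
(535.8, -12.9) -6 max 89.52246 start 0.4000000000000039 end 1.3000000000000043 area/max 1.1209826
(535.8, -12.9) 9 max 76.9375 start -0.09999999999999654 end 1.3000000000000043 area/max 1.4461274
(535.8, -12.9) -9 max 88.71484 start 0.4000000000000039 end 1.4000000000000048 area/max 1.1257144
(538.6, -143.4) 0 max 209.84375 start -0.599999999999997 end 11.600000000000014 area/max 11.321638
(538.6, -143.4) -0.7 max 208.80078 start -0.599999999999997 end 11.500000000000014 area/max 9.713276
(538.6, -143.4) 0.7 max 203.625 start -0.599999999999997 end 11.600000000000014 area/max 10.585845
(538.6, -143.4) 6 max 191.83398 start -0.6999999999999971 end 1.0000000000000044 area/max 1.8774433
(538.6, -143.4) -6 max 198.06738 start -0.599999999999997 end 1.3000000000000043 area/max 2.0393806
(538.6, -143.4) 9 max 196.12695 start -0.7999999999999972 end 1.0000000000000044 area/max 1.9527706
(538.6, -143.4) -9 max 169.25 start -0.4999999999999969 end 1.4000000000000048 area/max 2.138849
[[368.92  63.61   3.  ]]
248 122
251 271
```

View pics/w5c.png

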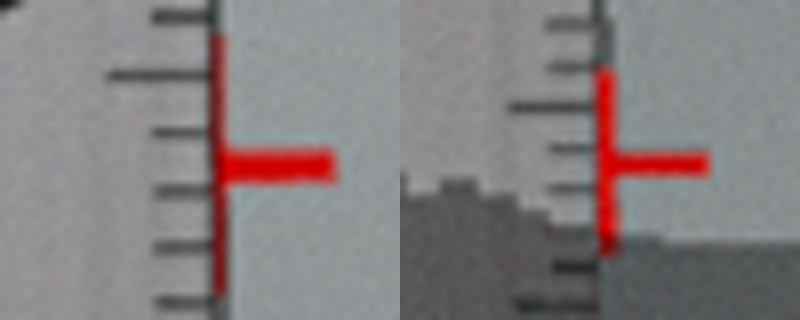

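The left edge is on centre within 0.2 mm and the right is about 0.4 mm short. I'll regrip for a small trim of +0.2 mm and +0.25°, then recheck.

Request:
step_arm(
  plan=[0,-14,10,0,0,0,0,0,-14,10,0,0,0,0,0,0,30,0,0,0,0,0,0,25,0,0,0,0.2,0,0,0,0,0,0,0.45,0,0,0,0,0,0,0.6,0,0,0,0,0,0,0.6,0,0,0,0,0,0,0.6,0,0.2,0,0,0,-0.25,0.6,0,0,0,0,0,0,0.6,0,0,0,0,0,0,0.6],
)

```text
time_s: 7.85
ee_pos: [517.6, -78.7, 4.6]
eef_rot: [0.0, 0.699, 0.716, 0.0]
wrist_force: [-3.6, -0.4, 6.8]
width: 39.1
grasp_force: 27.2
```

Request:
step_arm(
  plan=[0,0,0,0,0,0,0.3,0,0,0,0,0,0,0,0,0,0,0,0,0,0,0,0,-25,0,0,0,0,0,14,-25,0,0,0,0,0,14,-25,0,0,0,0,0,0,0,0,0,0,0,0,0,0,0,0,0,0],
)

```text
time_s: 8.85
ee_pos: [544.6, -77.7, 77.9]
eef_rot: [-0.001, 0.698, 0.716, -0.0]
wrist_force: [0.4, 0.7, -0.1]
width: 85.4
grasp_force: 0.0
```

Run:
```python
from h import *
f,m=look("w6"); vis(f,m)
g=f[:,:,::-1];o=[]
for c in ((535.8,-12.9),(538.6,-143.4)):
    u,v=proj(m,[[*c,3]])[0].astype(int); o.append(cv2.resize(g[v-20:v+20,u-25:u+25],(500,400),interpolation=cv2.INTER_CUBIC)); print(u,v)
cv2.imwrite("pics/w6c.png",cv2.resize(np.hstack(o),(800,320)))
q=cv2.cvtColor(f,cv2.COLOR_RGB2GRAY)
```

```text
ee [544.64 -77.69  77.89] yaw 91.3976776344563 t 8.85 F [ 0.37  0.74 -0.13] w 85.39360422107146
(535.8, -12.9) 0 max 211.0 start 0.7000000000000046 end 11.800000000000015 area/max 10.795878
(535.8, -12.9) -0.7 max 181.9375 start 0.5000000000000036 end 11.800000000000015 area/max 10.820565
(535.8, -12.9) 0.7 max 198.80664 start 0.5000000000000036 end 11.800000000000015 area/max 10.767208
(535.8, -12.9) 6 max 100.14453 start -0.09999999999999654 end 1.3000000000000043 area/max 1.4982291
(535.8, -12.9) -6 max 97.51074 start 0.30000000000000426 end 1.3000000000000043 area/max 1.1815115
(535.8, -12.9) 9 max 98.44922 start -0.19999999999999662 end 1.3000000000000043 area/max 1.5524353
(535.8, -12.9) -9 max 102.41504 start 0.30000000000000426 end 1.3000000000000043 area/max 1.1357833
(538.6, -143.4) 0 max 209.5625 start 0.30000000000000426 end 11.700000000000014 area/max 10.99961
(538.6, -143.4) -0.7 max 177.39062 start 0.30000000000000426 end 11.600000000000014 area/max 10.370843
(538.6, -143.4) 0.7 max 191.6875 start 0.20000000000000373 end 11.700000000000014 area/max 10.237016
(538.6, -143.4) 6 max 114.69141 start -0.09999999999999654 end 1.5000000000000053 area/max 1.7224014
(538.6, -143.4) -6 max 74.1875 start 0.1000000000000032 end 1.4000000000000048 area/max 1.4195793
(538.6, -143.4) 9 max 118.256836 start -0.19999999999999662 end 1.4000000000000048 area/max 1.6607622
(538.6, -143.4) -9 max 85.75781 start 0.1000000000000032 end 1.600000000000005 area/max 1.6182951
250 122
251 271
```

View pics/w6c.png

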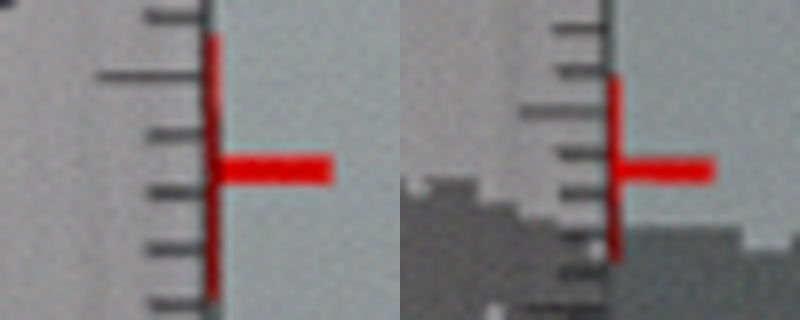

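Both crosses now show about half of their 3 mm upright along the edge: left x≈207–219, right x≈609–622 in the crop. The straightedge is placed. Next I'll go round behind the rail with open fingers.

Run:
```python
from h import *
plan([676,-77.5,60],1.3,10)
```

```text
from [544.53 -77.71  77.72] 91.38676152010261
[-0.3, 13.1, 1.8, 0.0, 0.0, 9.0]
[1.8, 13.0, 1.8, 0.0, 0.0, 9.0]
[3.8, 12.6, 1.8, 0.0, 0.0, 9.0]
[5.7, 11.8, 1.8, 0.0, 0.0, 9.0]
[7.5, 10.8, 1.8, 0.0, 0.0, 9.0]
[9.1, 9.5, 1.8, 0.0, 0.0, 9.0]
[10.5, 8.0, 1.8, 0.0, 0.0, 9.0]
[11.6, 6.2, 1.8, 0.0, 0.0, 9.0]
[12.4, 4.3, 1.8, 0.0, 0.0, 9.0]
[12.9, 2.3, 1.8, 0.0, 0.0, 9.0]
```

Request:
step_arm(
  plan=[-0.3,13.1,1.8,0,0,9,0,1.8,13,1.8,0,0,9,0,3.8,12.6,1.8,0,0,9,0,5.7,11.8,1.8,0,0,9,0,7.5,10.8,1.8,0,0,9,0,9.1,9.5,1.8,0,0,9,0,10.5,8,1.8,0,0,9,0,11.6,6.2,1.8,0,0,9,0,12.4,4.3,1.8,0,0,9,0,12.9,2.3,1.8,0,0,9,0,0,0,0,0,0,0,0,0,0,0,0,0,0,0],
)

```text
time_s: 10.4
ee_pos: [676.1, -77.5, 60.2]
eef_rot: [-0.0, 1.0, 0.014, -0.001]
wrist_force: [-0.5, -0.6, 0.1]
width: 85.4
grasp_force: 0.0
```

Run:
```python
from h import *
f,m=look("w7")
q=r.grab_frame("top");cv2.imwrite("pics/top7.png",q[:,:,::-1])
```

```text
ee [676.12 -77.46  60.23] yaw 1.5594667638851227 t 10.4 F [-0.53 -0.56  0.08] w 85.38587327673088
```

View pics/w7.png

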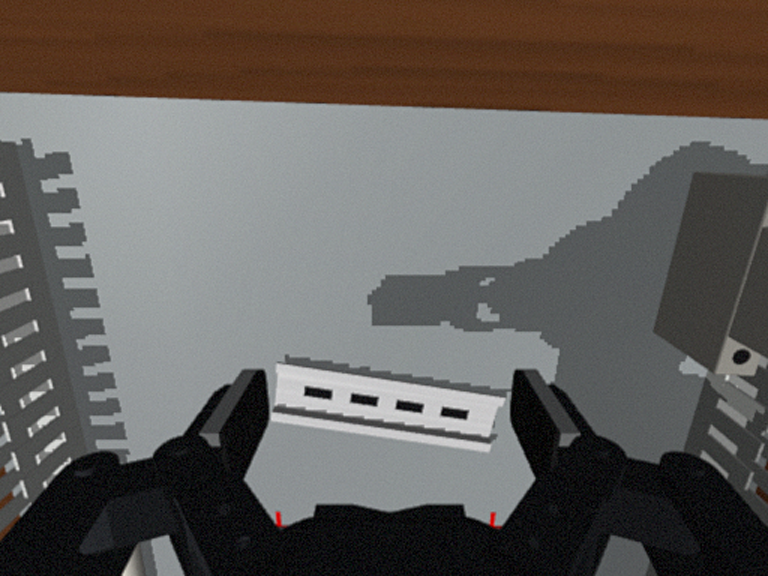

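The rail is between the fingers in view, from (275,390) to (505,425), with the red cross tips at (278,518) and (492,518) behind it. The gripper is centred, so I'll descend.

Request:
step_arm(
  plan=[0,0,20,0,0,0,0,0,0,20,0,0,0,0,0,0,15,0,0,0,0,0,0,6,0,0,0,0,0,0,3,0,0,0,0,0,0,2,0,0,0,0,0,0,0,0,0,0,0],
)

```text
time_s: 11.38
ee_pos: [677.1, -77.5, -4.8]
eef_rot: [0.0, 1.0, 0.012, 0.0]
wrist_force: [-0.0, -0.1, 0.1]
width: 85.5
grasp_force: 0.0
```

Request:
step_arm(
  plan=[0,0,1.5,0,0,0,0,0,0,1,0,0,0,0,0,0,0,0,0,0,0],
)

```text
time_s: 11.75
ee_pos: [676.9, -77.5, -7.6]
eef_rot: [-0.0, 1.0, 0.012, -0.0]
wrist_force: [0.2, -0.3, -0.3]
width: 85.5
grasp_force: 0.0
```

Request:
step_arm(
  plan=[-10,0,0,0,0,0,0,-10,0,0,0,0,0,0,-10,0,0,0,0,0,0,-10,0,0,0,0,0,0,0,0,0,0,0,0,0],
)

```text
time_s: 12.38
ee_pos: [636.2, -78.5, -7.4]
eef_rot: [-0.0, 1.0, 0.012, -0.0]
wrist_force: [-0.3, -0.8, 0.7]
width: 85.5
grasp_force: 0.0
```

Run:
```python
from h import *
f,m=look("w8")
```

```text
ee [636.25 -78.5   -7.42] yaw 1.3806658540000696 t 12.375 F [-0.34 -0.79  0.65] w 85.50288912099654
```

View pics/w8.png

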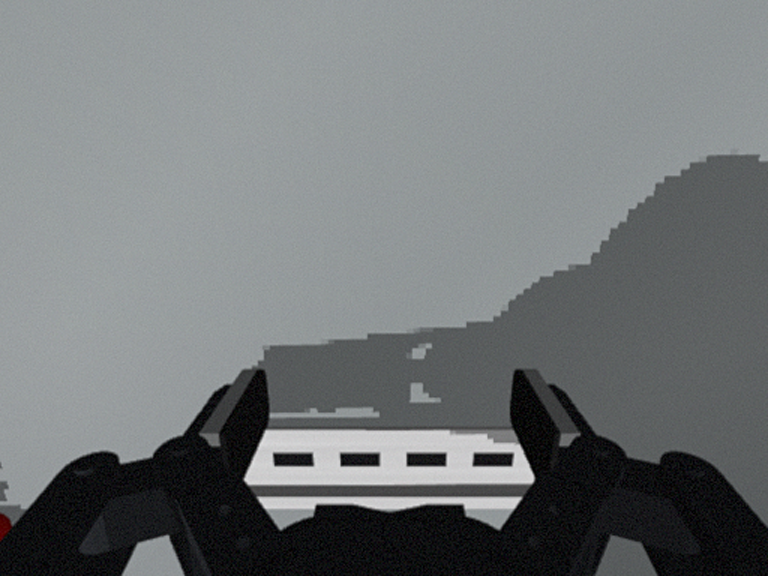

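The rail is squarely against both fingers: far flange at row 428, near flange at row 508, parallel to the image rows. That was my tenth picture, so I'll work from numbers from here.

```bash
cat >> h.py <<'E'
def prof(f,m,s,a,b,ys,z=10.5):
    p=np.array(s["ee_pos"]);R=rot(s);ex,ey=R.apply([1,0,0]),R.apply([0,1,0]);g=cv2.cvtColor(f,cv2.COLOR_RGB2GRAY).astype(np.float32)
    for y in ys:
        t=np.arange(a,b,1.); P=p+np.outer(t,ex)+ey*y; P[:,2]=z; u=proj(m,P).astype(np.float32)
        v=cv2.remap(g,u[:,0].reshape(1,-1),u[:,1].reshape(1,-1),cv2.INTER_LINEAR)[0]; print(y,"rows %.0f-%.0f"%(u[0,1],u[-1,1]),list(zip(t.astype(int).tolist(),v.astype(int).tolist())))
E
python3 - <<'E'
from h import *
f=np.load("w8.npy");m={k:np.array(v) for k,v in json.load(open("w8.json")).items()}
prof(f,m,r.read_state(),-55,-5,(-30,0,30))
E
```

```text
-30 rows 348-274 [(-55, 11), (-54, 10), (-53, 12), (-52, 68), (-51, 101), (-50, 123), (-49, 157), (-48, 208), (-47, 207), (-46, 202), (-45, 201), (-44, 200), (-43, 156), (-42, 71), (-41, 71), (-40, 72), (-39, 68), (-38, 85), (-37, 183), (-36, 207), (-35, 202), (-34, 200), (-33, 201), (-32, 205), (-31, 206), (-30, 208), (-29, 124), (-28, 21), (-27, 19), (-26, 17), (-25, 17), (-24, 32), (-23, 137), (-22, 203), (-21, 199), (-20, 208), (-19, 209), (-18, 206), (-17, 205), (-16, 204), (-15, 204), (-14, 193), (-13, 101), (-12, 74), (-11, 91), (-10, 87), (-9, 88), (-8, 136), (-7, 147), (-6, 110)]
0 rows 348-274 [(-55, 18), (-54, 14), (-53, 10), (-52, 14), (-51, 16), (-50, 80), (-49, 157), (-48, 205), (-47, 204), (-46, 202), (-45, 203), (-44, 201), (-43, 145), (-42, 71), (-41, 70), (-40, 72), (-39, 67), (-38, 93), (-37, 191), (-36, 205), (-35, 199), (-34, 201), (-33, 204), (-32, 206), (-31, 207), (-30, 204), (-29, 203), (-28, 201), (-27, 204), (-26, 202), (-25, 201), (-24, 203), (-23, 201), (-22, 199), (-21, 203), (-20, 202), (-19, 206), (-18, 202), (-17, 205), (-16, 201), (-15, 207), (-14, 183), (-13, 80), (-12, 80), (-11, 89), (-10, 90), (-9, 88), (-8, 87), (-7, 87), (-6, 88)]
30 rows 347-274 [(-55, 9), (-54, 5), (-53, 93), (-52, 148), (-51, 149), (-50, 147), (-49, 164), (-48, 202), (-47, 204), (-46, 202), (-45, 204), (-44, 201), (-43, 133), (-42, 70), (-41, 73), (-40, 70), (-39, 70), (-38, 79), (-37, 151), (-36, 204), (-35, 202), (-34, 198), (-33, 202), (-32, 204), (-31, 206), (-30, 200), (-29, 98), (-28, 17), (-27, 23), (-26, 18), (-25, 13), (-24, 43), (-23, 156), (-22, 205), (-21, 201), (-20, 202), (-19, 203), (-18, 199), (-17, 207), (-16, 202), (-15, 148), (-14, 115), (-13, 77), (-12, 84), (-11, 90), (-10, 93), (-9, 91), (-8, 92), (-7, 93), (-6, 91)]
```

Request:
step_arm(
  plan=[-8,0,0,0,0,0,0,-8,0,0,0,0,0,0,-8,0,0,0,0,0,0,-8,0,0,0,0,0,0,-6,0,0,0,0,0,0,-4,0,0,0,0,0,0,-3,0,0,0,0,0,0,0,0,0,0,0,0,0,0,0,0,0,0,0,0],
)

```text
time_s: 13.55
ee_pos: [592.1, -79.6, -7.6]
eef_rot: [0.0, 1.0, 0.012, 0.0]
wrist_force: [-0.3, -0.6, 0.4]
width: 85.0
grasp_force: 0.0
```

Run:
```python
from h import *
f,m=look("w9");prof(f,m,r.read_state(),-57,-45,(-33,-27,27,33))
```

```text
ee [592.06 -79.58  -7.59] yaw 1.3963861646522076 t 13.55 F [-0.35 -0.63  0.4 ] w 85.04977210638707
-33 rows 351-336 [(-57, 9), (-56, 7), (-55, 15), (-54, 2), (-53, 18), (-52, 43), (-51, 50), (-50, 50), (-49, 49), (-48, 77), (-47, 172), (-46, 204)]
-27 rows 351-336 [(-57, 10), (-56, 15), (-55, 13), (-54, 9), (-53, 11), (-52, 7), (-51, 14), (-50, 11), (-49, 9), (-48, 15), (-47, 14), (-46, 78)]
27 rows 351-336 [(-57, 9), (-56, 19), (-55, 14), (-54, 11), (-53, 10), (-52, 12), (-51, 22), (-50, 18), (-49, 20), (-48, 43), (-47, 122), (-46, 172)]
33 rows 351-336 [(-57, 8), (-56, 15), (-55, 10), (-54, 16), (-53, 41), (-52, 50), (-51, 49), (-50, 48), (-49, 45), (-48, 84), (-47, 178), (-46, 204)]
```

Request:
step_arm(
  plan=[-2,0,0,0,0,0,0,-2,0,0,0,0,0,0,0,0,0,0,0,0,0,0,0,0,0,0,0,0],
)

```text
time_s: 14.1
ee_pos: [587.9, -79.7, -7.6]
eef_rot: [-0.0, 1.0, 0.012, -0.0]
wrist_force: [-0.1, -0.3, 0.2]
width: 85.3
grasp_force: 0.0
```

Run:
```python
from h import *
f,m=look("w10");prof(f,m,r.read_state(),-55,-45,(-36,-33,33,36));prof(f,m,r.read_state(),-56,-45,(-36,-33,33,36),13)
```

```text
ee [587.93 -79.66  -7.58] yaw 1.3932741167474345 t 14.1 F [-0.08 -0.35  0.2 ] w 85.30053019951349
-36 rows 349-336 [(-55, 17), (-54, 56), (-53, 55), (-52, 49), (-51, 49), (-50, 50), (-49, 49), (-48, 49), (-47, 143), (-46, 202)]
-33 rows 349-336 [(-55, 15), (-54, 7), (-53, 16), (-52, 44), (-51, 52), (-50, 50), (-49, 48), (-48, 49), (-47, 142), (-46, 203)]
33 rows 348-336 [(-55, 7), (-54, 22), (-53, 39), (-52, 50), (-51, 55), (-50, 49), (-49, 47), (-48, 66), (-47, 156), (-46, 203)]
36 rows 348-336 [(-55, 86), (-54, 112), (-53, 52), (-52, 49), (-51, 49), (-50, 51), (-49, 49), (-48, 64), (-47, 154), (-46, 204)]
-36 rows 354-340 [(-56, 8), (-55, 4), (-54, 16), (-53, 9), (-52, 39), (-51, 76), (-50, 47), (-49, 51), (-48, 50), (-47, 49), (-46, 48)]
-33 rows 354-340 [(-56, 13), (-55, 9), (-54, 9), (-53, 7), (-52, 10), (-51, 19), (-50, 28), (-49, 57), (-48, 48), (-47, 48), (-46, 51)]
33 rows 353-340 [(-56, 10), (-55, 10), (-54, 3), (-53, 9), (-52, 11), (-51, 34), (-50, 54), (-49, 50), (-48, 50), (-47, 52), (-46, 48)]
36 rows 353-340 [(-56, 7), (-55, 1), (-54, 17), (-53, 79), (-52, 132), (-51, 85), (-50, 48), (-49, 49), (-48, 52), (-47, 50), (-46, 48)]
```

Run:
```python
from h import *
f=np.load("w10.npy");m={k:np.array(v) for k,v in json.load(open("w10.json")).items()}
prof(f,m,r.read_state(),-20,-8,(-25,25))
```

```text
-25 rows 298-280 [(-20, 196), (-19, 202), (-18, 207), (-17, 207), (-16, 202), (-15, 200), (-14, 200), (-13, 205), (-12, 172), (-11, 69), (-10, 85), (-9, 89)]
25 rows 297-280 [(-20, 199), (-19, 201), (-18, 203), (-17, 201), (-16, 199), (-15, 197), (-14, 176), (-13, 124), (-12, 100), (-11, 73), (-10, 88), (-9, 88)]
```

Request:
step_arm(
  plan=[-1,0,0,0,0,0,0,0,0,0,0,0,0,0,0,0,0,0,0,0,0],
)

```text
time_s: 14.52
ee_pos: [586.9, -79.7, -7.6]
eef_rot: [-0.0, 1.0, 0.012, -0.0]
wrist_force: [-0.0, 0.1, -0.2]
width: 85.3
grasp_force: 0.0
```

Run:
```python
from h import *
f,m=look("w11");s=r.read_state();prof(f,m,s,-51,-45,(-36,36));prof(f,m,s,-55,-45,(-38,-36,36,38),13);prof(f,m,s,-20,-8,(-25,25))
```

```text
ee [586.9  -79.66  -7.59] yaw 1.3957335074901722 t 14.525 F [-0.    0.11 -0.19] w 85.3421046595752
-36 rows 343-336 [(-51, 48), (-50, 49), (-49, 48), (-48, 45), (-47, 116), (-46, 198)]
36 rows 343-336 [(-51, 46), (-50, 51), (-49, 50), (-48, 56), (-47, 130), (-46, 205)]
-38 rows 352-340 [(-55, 11), (-54, 2), (-53, 60), (-52, 131), (-51, 132), (-50, 92), (-49, 51), (-48, 46), (-47, 48), (-46, 48)]
-36 rows 352-340 [(-55, 6), (-54, 11), (-53, 16), (-52, 47), (-51, 121), (-50, 101), (-49, 46), (-48, 50), (-47, 54), (-46, 48)]
36 rows 352-340 [(-55, 0), (-54, 16), (-53, 72), (-52, 138), (-51, 145), (-50, 82), (-49, 49), (-48, 49), (-47, 50), (-46, 46)]
38 rows 352-340 [(-55, 21), (-54, 48), (-53, 65), (-52, 55), (-51, 70), (-50, 60), (-49, 47), (-48, 50), (-47, 49), (-46, 46)]
-25 rows 298-280 [(-20, 197), (-19, 197), (-18, 205), (-17, 204), (-16, 201), (-15, 199), (-14, 201), (-13, 202), (-12, 184), (-11, 84), (-10, 83), (-9, 90)]
25 rows 297-280 [(-20, 199), (-19, 196), (-18, 200), (-17, 201), (-16, 202), (-15, 194), (-14, 121), (-13, 122), (-12, 108), (-11, 69), (-10, 85), (-9, 92)]
```

Request:
step_arm(
  plan=[-1,0,0,0,0,0,0,-1,0,0,0,0,0,0,0,0,0,0,0,0,0,0,0,0,0,0,0,0],
)

```text
time_s: 15.08
ee_pos: [584.9, -79.7, -7.6]
eef_rot: [-0.0, 1.0, 0.012, -0.0]
wrist_force: [0.0, 0.7, 0.7]
width: 85.2
grasp_force: 0.0
```

Run:
```python
from h import *
f,m=look("w12");s=r.read_state();prof(f,m,s,-51,-45,(-38,38));prof(f,m,s,-55,-45,(-38,-36,36,38),13)
for i in range(5): pass
```

```text
ee [584.94 -79.73  -7.59] yaw 1.3920261059059233 t 15.075 F [0.02 0.71 0.74] w 85.20785082363966
-38 rows 343-336 [(-51, 73), (-50, 55), (-49, 50), (-48, 47), (-47, 115), (-46, 199)]
38 rows 343-336 [(-51, 115), (-50, 51), (-49, 48), (-48, 57), (-47, 130), (-46, 204)]
-38 rows 352-340 [(-55, 7), (-54, 6), (-53, 57), (-52, 130), (-51, 131), (-50, 131), (-49, 137), (-48, 101), (-47, 51), (-46, 46)]
-36 rows 352-340 [(-55, 14), (-54, 7), (-53, 6), (-52, 41), (-51, 120), (-50, 157), (-49, 151), (-48, 112), (-47, 52), (-46, 46)]
36 rows 352-340 [(-55, 8), (-54, 18), (-53, 73), (-52, 140), (-51, 146), (-50, 146), (-49, 146), (-48, 82), (-47, 48), (-46, 50)]
38 rows 352-340 [(-55, 32), (-54, 90), (-53, 86), (-52, 56), (-51, 67), (-50, 79), (-49, 88), (-48, 58), (-47, 43), (-46, 46)]
```

Request:
step_arm(
  plan=[-0.3,0,0,0,0,0,0,-0.3,0,0,0,0,0,0,0,0,0,0,0,0,0,0,0,0,0,0,0,0],
)

```text
time_s: 15.62
ee_pos: [584.3, -79.7, -7.6]
eef_rot: [-0.0, 1.0, 0.012, -0.0]
wrist_force: [-0.3, -0.1, -0.3]
width: 85.7
grasp_force: 0.0
```

Run:
```python
from h import *
f,m=look("w13");s=r.read_state();prof(f,m,s,-49,-45,(-38,38));prof(f,m,s,-51,-45,(-38,-36,36,38),13)
```

```text
ee [584.34 -79.74  -7.58] yaw 1.3982477989637565 t 15.625 F [-0.32 -0.15 -0.27] w 85.66119394257392
-38 rows 340-336 [(-49, 45), (-48, 50), (-47, 108), (-46, 196)]
38 rows 340-336 [(-49, 50), (-48, 55), (-47, 127), (-46, 205)]
-38 rows 347-340 [(-51, 133), (-50, 131), (-49, 141), (-48, 131), (-47, 71), (-46, 44)]
-36 rows 347-340 [(-51, 117), (-50, 153), (-49, 150), (-48, 144), (-47, 78), (-46, 42)]
36 rows 347-340 [(-51, 146), (-50, 145), (-49, 145), (-48, 123), (-47, 48), (-46, 45)]
38 rows 347-340 [(-51, 66), (-50, 78), (-49, 90), (-48, 67), (-47, 48), (-46, 44)]
```

Request:
step_arm(
  plan=[-0.2,0,0,0,0,0,0,0,0,0,0,0,0,0],
)

```text
time_s: 15.92
ee_pos: [584.2, -79.8, -7.6]
eef_rot: [-0.0, 1.0, 0.012, 0.0]
wrist_force: [1.5, 0.2, 0.1]
width: 85.2
grasp_force: 0.1
```

Run:
```python
from h import *
f,m=look("w14");s=r.read_state();prof(f,m,s,-49,-45,(-38,38));prof(f,m,s,-51,-45,(-38,-36,36,38),13);F=[]
```

```text
ee [584.17 -79.76  -7.58] yaw 1.3937413780898829 t 15.925 F [1.5  0.15 0.08] w 85.15965119503328
-38 rows 340-336 [(-49, 41), (-48, 47), (-47, 112), (-46, 196)]
38 rows 340-336 [(-49, 44), (-48, 58), (-47, 129), (-46, 205)]
-38 rows 347-340 [(-51, 133), (-50, 133), (-49, 138), (-48, 133), (-47, 82), (-46, 46)]
-36 rows 347-340 [(-51, 115), (-50, 152), (-49, 153), (-48, 147), (-47, 85), (-46, 48)]
36 rows 347-340 [(-51, 146), (-50, 146), (-49, 146), (-48, 138), (-47, 54), (-46, 45)]
38 rows 347-340 [(-51, 65), (-50, 78), (-49, 90), (-48, 80), (-47, 42), (-46, 45)]
```

Request:
step_arm(
  plan=[-0.1,0,0,0,0,0,0,0,0,0,0,0,0,0],
)

```text
time_s: 16.23
ee_pos: [584.1, -79.7, -7.6]
eef_rot: [-0.0, 1.0, 0.012, 0.0]
wrist_force: [0.0, 0.4, -0.2]
width: 85.3
grasp_force: 0.1
```

Run:
```python
from h import *
f,m=look("w15");s=r.read_state();prof(f,m,s,-49,-45,(-38,38));prof(f,m,s,-51,-45,(-38,-36,36,38),13)
```

```text
ee [584.06 -79.73  -7.6 ] yaw 1.398856481758126 t 16.225 F [ 0.02  0.45 -0.19] w 85.31760740136323
-38 rows 340-336 [(-49, 44), (-48, 45), (-47, 115), (-46, 200)]
38 rows 340-336 [(-49, 48), (-48, 53), (-47, 130), (-46, 201)]
-38 rows 347-340 [(-51, 133), (-50, 129), (-49, 140), (-48, 136), (-47, 93), (-46, 46)]
-36 rows 347-340 [(-51, 121), (-50, 153), (-49, 153), (-48, 148), (-47, 98), (-46, 49)]
36 rows 347-340 [(-51, 147), (-50, 144), (-49, 148), (-48, 140), (-47, 72), (-46, 46)]
38 rows 347-340 [(-51, 68), (-50, 77), (-49, 87), (-48, 80), (-47, 54), (-46, 44)]
```

Request:
step_arm(
  plan=[-0.15,0,0,0,0,0,0,0,0,0,0,0,0,0],
)

```text
time_s: 16.52
ee_pos: [583.9, -79.8, -7.6]
eef_rot: [0.0, 1.0, 0.012, -0.0]
wrist_force: [-0.2, -0.4, -0.3]
width: 85.5
grasp_force: 0.1
```

Run:
```python
from h import *
f,m=look("w16");s=r.read_state();prof(f,m,s,-49,-45,(-38,38));prof(f,m,s,-49,-45,(-38,-36,36,38),13)
```

```text
ee [583.89 -79.76  -7.57] yaw 1.3960073659301209 t 16.525 F [-0.2  -0.41 -0.3 ] w 85.46538973041055
-38 rows 340-336 [(-49, 49), (-48, 43), (-47, 114), (-46, 201)]
38 rows 340-336 [(-49, 58), (-48, 48), (-47, 114), (-46, 204)]
-38 rows 344-340 [(-49, 140), (-48, 137), (-47, 109), (-46, 50)]
-36 rows 344-340 [(-49, 155), (-48, 149), (-47, 114), (-46, 49)]
36 rows 344-340 [(-49, 148), (-48, 141), (-47, 82), (-46, 45)]
38 rows 344-340 [(-49, 89), (-48, 78), (-47, 60), (-46, 46)]
```

Request:
step_arm(
  plan=[-0.15,0,0,0,0,0,0,0,0,0,0,0,0,0],
)

```text
time_s: 16.82
ee_pos: [583.7, -79.8, -7.6]
eef_rot: [-0.0, 1.0, 0.012, -0.0]
wrist_force: [-0.3, -0.5, -0.1]
width: 85.5
grasp_force: 0.1
```

Run:
```python
from h import *
f,m=look("w17");s=r.read_state();prof(f,m,s,-49,-45,(-38,38));prof(f,m,s,-49,-45,(-38,-36,36,38),13)
```

```text
ee [583.73 -79.77  -7.59] yaw 1.392316941830482 t 16.825 F [-0.3 -0.5 -0.1] w 85.46243968075592
-38 rows 340-336 [(-49, 49), (-48, 47), (-47, 110), (-46, 194)]
38 rows 340-336 [(-49, 63), (-48, 44), (-47, 107), (-46, 204)]
-38 rows 344-340 [(-49, 137), (-48, 137), (-47, 111), (-46, 48)]
-36 rows 344-340 [(-49, 152), (-48, 149), (-47, 119), (-46, 50)]
36 rows 344-340 [(-49, 145), (-48, 143), (-47, 110), (-46, 45)]
38 rows 344-340 [(-49, 85), (-48, 79), (-47, 63), (-46, 43)]
```

```bash
cat >> h.py <<'E'
def avg(n=6):
    m=r.camera_model("wrist");s=r.read_state();F=[];I=[]
    for _ in range(n): I.append(r.grab_frame("wrist").astype(float)); F.append(r.read_state()["wrist_force"])
    f=np.mean(I,0).astype(np.uint8); print("F",np.mean(F,0),np.std(F,0)[0],r.read_state()["time_s"]); m={a:np.array(v) for a,v in m.items()}
    prof(f,m,s,-49,-45,(-38,-36,36,38));prof(f,m,s,-49,-45,(-38,-36,36,38),13)
E
python3 -c "
from h import *
avg()"
```

```text
F [ 0.33 -0.06 -0.24] 0.26658662874608313 17.175
-38 rows 340-336 [(-49, 46), (-48, 44), (-47, 110), (-46, 196)]
-36 rows 340-336 [(-49, 76), (-48, 43), (-47, 110), (-46, 195)]
36 rows 340-336 [(-49, 61), (-48, 47), (-47, 106), (-46, 203)]
38 rows 340-336 [(-49, 62), (-48, 47), (-47, 109), (-46, 204)]
-38 rows 344-340 [(-49, 137), (-48, 137), (-47, 110), (-46, 50)]
-36 rows 344-340 [(-49, 153), (-48, 149), (-47, 118), (-46, 50)]
36 rows 344-340 [(-49, 144), (-48, 145), (-47, 111), (-46, 46)]
38 rows 344-340 [(-49, 88), (-48, 81), (-47, 66), (-46, 44)]
```

Request:
step_arm(
  plan=[-0.15,0,0,0,0,0,0,0,0,0,0,0,0,0],
)

```text
time_s: 17.42
ee_pos: [583.6, -79.8, -7.6]
eef_rot: [0.0, 1.0, 0.012, 0.0]
wrist_force: [1.0, 0.7, -0.0]
width: 85.5
grasp_force: 0.2
```

```bash
python3 -c "
from h import *
avg()"
```

```text
F [ 0.36 -0.16 -0.11] 0.5812394679407686 17.725
-38 rows 340-336 [(-49, 52), (-48, 42), (-47, 92), (-46, 193)]
-36 rows 340-336 [(-49, 87), (-48, 43), (-47, 95), (-46, 195)]
36 rows 340-336 [(-49, 61), (-48, 46), (-47, 107), (-46, 203)]
38 rows 340-336 [(-49, 61), (-48, 47), (-47, 111), (-46, 204)]
-38 rows 344-340 [(-49, 134), (-48, 139), (-47, 124), (-46, 52)]
-36 rows 344-340 [(-49, 152), (-48, 151), (-47, 136), (-46, 53)]
36 rows 344-340 [(-49, 145), (-48, 143), (-47, 109), (-46, 46)]
38 rows 344-340 [(-49, 87), (-48, 80), (-47, 63), (-46, 44)]
```

Contact now looks made along the whole length. I'll back off, rise, and check from above.

Request:
step_arm(
  plan=[4,0,0,0,0,0,0,10,0,0,0,0,0,0,10,0,-5,0,0,0,0,0,0,-40,0,0,0,0,0,0,-40,0,0,0,0,0,0,0,0,0,0,0],
)

```text
time_s: 18.48
ee_pos: [609.7, -79.6, 80.9]
eef_rot: [0.001, 1.0, 0.012, 0.003]
wrist_force: [1.1, -0.2, -0.3]
width: 85.4
grasp_force: 0.0
```

Run:
```python
from h import *
plan([555,-78,78],91.4,10)
```

```text
from [609.66 -79.56  80.93] 1.409448158474591
[-5.5, -0.3, 0.3, 0.0, 0.0, -9.0]
[-5.3, -1.1, 0.3, 0.0, 0.0, -9.0]
[-5.1, -2.0, 0.3, 0.0, 0.0, -9.0]
[-4.7, -2.7, 0.3, 0.0, 0.0, -9.0]
[-4.2, -3.4, 0.3, 0.0, 0.0, -9.0]
[-3.7, -4.1, 0.3, 0.0, 0.0, -9.0]
[-3.0, -4.6, 0.3, 0.0, 0.0, -9.0]
[-2.2, -5.0, 0.3, 0.0, 0.0, -9.0]
[-1.4, -5.3, 0.3, 0.0, 0.0, -9.0]
[-0.6, -5.4, 0.3, 0.0, 0.0, -9.0]
```

Request:
step_arm(
  plan=[-5.5,-0.3,0.3,0,0,-9,0,-5.3,-1.1,0.3,0,0,-9,0,-5.1,-2,0.3,0,0,-9,0,-4.7,-2.7,0.3,0,0,-9,0,-4.2,-3.4,0.3,0,0,-9,0,-3.7,-4.1,0.3,0,0,-9,0,-3,-4.6,0.3,0,0,-9,0,-2.2,-5,0.3,0,0,-9,0,-1.4,-5.3,0.3,0,0,-9,0,-0.6,-5.4,0.3,0,0,-9,0,0,0,0,0,0,0,0,0,0,0,0,0,0,0],
)

```text
time_s: 19.98
ee_pos: [553.3, -77.7, 74.2]
eef_rot: [-0.0, 0.7, 0.715, -0.0]
wrist_force: [0.5, 0.3, 0.2]
width: 85.4
grasp_force: 0.0
```

Run:
```python
from h import *
f,m=look("w20")
I=[r.grab_frame("wrist").astype(float) for _ in range(4)];f=np.mean(I,0).astype(np.uint8);np.save("w20.npy",f)
g=cv2.cvtColor(f,cv2.COLOR_RGB2GRAY)
CL,CR=np.array([535.8,-12.9]),np.array([538.6,-143.4])
u=(CL-CR)/np.linalg.norm(CL-CR)
for y in (-4,-9,-14,-20,-30,-45,-60,-75,-90,-105,-115,-125,-130,-134,-138):
    b=CR+u*((y-CR[1])/u[1]); p=proj(m,[[b[0],b[1],11]])[0]; ro=int(round(p[1])); c=int(p[0]); print(y,"u%.1f"%p[0],ro,g[ro,c-8:c+14])
```

```text
ee [553.26 -77.66  74.17] yaw 91.22305225784936 t 19.975 F [0.52 0.32 0.23] w 85.3530008697982
-4 u236.8 111 [ 68  68  67  70  68  72  71  73  69  42  38  74 133 153 152 150 149 151
 150 149 150 150]
-9 u237.0 118 [136 111  90  90  95  97  94  91  65  37  63 117 153 151 148 150 149 148
 148 147 150 150]
-14 u237.2 125 [139 119 102 104 106 109 109 108  87  43  43  84 130 126 124 125 125 125
 123 123 123 126]
-20 u237.4 134 [139 134 119 120 125 124 125 127 111  46  41  91 146 145 144 132 135 146
 151 150 147 148]
-30 u237.8 148 [122 121 120 121 123 125 124 120 120 150 203 199 197 194 194 195 181 149
 197 202 198 195]
-45 u238.3 168 [141 134 115 116 117 120 118 114 128 184 199 196 193 194 193 178 145 193
 197 195 194 192]
-60 u238.8 187 [143 137 115  86  83  86  85  83  86 138 199 196 193 193 195 189 156 149
 196 196 192 191]
-75 u239.3 205 [141 128  92  83  83  85  84  78 111 193 198 195 193 195 195 175 124 194
 195 193 190 192]
-90 u239.8 223 [143 139 120  79  75  71  76  74  87 141 196 195 193 193 197 183 118 137
 196 194 191 192]
-105 u240.2 240 [ 73  74  74  73  73  74  74  70 110 197 196 194 195 196 186 136 138 193
 193 191 191 194]
-115 u240.5 250 [142 141 137 117 115 118 119 111 111 159 199 195 196 194 190 151 127 193
 194 191 193 191]
-125 u240.8 261 [140 142 132  99  94  95  94  94  88 120 197 197 196 197 200 179 101 136
 194 196 191 194]
-130 u240.9 266 [105 106 107 103 106 102 105 106 101 128 198 198 194 196 199 179  98 138
 194 195 192 194]
-134 u241.0 270 [141 142 140 142 140 142 140 142 129 123 194 197 198 195 197 181 119 139
 195 195 193 191]
-138 u241.1 274 [ 97 113 135 135 143 141 141 131 135 194 197 194 197 198 181 108  96  96
  97  99  97 102]
```

Run:
```python
from h import *
m={k:np.array(v) for k,v in json.load(open("w20.json")).items()};f=np.load("w20.npy");vis(f,m)
# top-edge x in world at z=13: w6 vs w20, near both crosses
for k in ("w6","w20"):
    f=np.load(k+".npy");m={a:np.array(v) for a,v in json.load(open(k+".json")).items()};g=cv2.cvtColor(f,cv2.COLOR_RGB2GRAY).astype(np.float32)
    for y0,x0 in ((0,535.5),(-150,538.6)):
        e=[]
        for y in np.arange(y0-6,y0+6,.5):
            t=np.arange(-5,3,.1);p=proj(m,np.c_[x0+t,np.full(len(t),y),np.full(len(t),13)]).astype(np.float32)
            v=cv2.remap(g,p[:,0].reshape(1,-1),p[:,1].reshape(1,-1),cv2.INTER_LINEAR)[0]; e.append(t[np.argmin(np.gradient(v))])
        print(k,y0,"edge",x0+np.median(e),np.std(e))
```

```text
(535.8, -12.9) 0 max 204.73828 start 0.6000000000000041 end 11.800000000000015 area/max 10.985174
(535.8, -12.9) -0.7 max 184.5 start 0.5000000000000036 end 11.700000000000014 area/max 10.454485
(535.8, -12.9) 0.7 max 198.125 start 0.5000000000000036 end 11.800000000000015 area/max 11.082619
(535.8, -12.9) 6 max 92.22656 start -0.09999999999999654 end 1.5000000000000053 area/max 1.6270638
(535.8, -12.9) -6 max 106.609375 start 0.20000000000000373 end 1.3000000000000043 area/max 1.2486424
(535.8, -12.9) 9 max 85.046875 start -0.2999999999999967 end 1.5000000000000053 area/max 1.8062879
(535.8, -12.9) -9 max 42.00586 start 0.30000000000000426 end 1.5000000000000053 area/max 1.3537266
(538.6, -143.4) 0 max 149.96875 start 5.400000000000009 end 11.600000000000014 area/max 6.1830773
(538.6, -143.4) -0.7 max 155.4375 start 5.400000000000009 end 11.600000000000014 area/max 6.2105355
(538.6, -143.4) 0.7 max 114.271484 start 5.500000000000009 end 11.600000000000014 area/max 6.026035
(538.6, -143.4) 6 max 0.7675781 start None end None area/max 1.525191
(538.6, -143.4) -6 max 76.5625 start -0.19999999999999662 end 1.4000000000000048 area/max 1.8080128
(538.6, -143.4) 9 max 0.42773438 start None end None area/max 1.2671233
(538.6, -143.4) -9 max 84.46875 start -0.19999999999999662 end 1.5000000000000053 area/max 1.8173846
w6 0 edge 535.3 1.326957411608304
w6 -150 edge 537.8 2.1624598583300583
w20 0 edge 535.4 1.3831325155441694
w20 -150 edge 538.0 1.890473191793225
```

```bash
python3 -c "
from plant import r
print(r.job_done())"
```

```text
the job is handed in; nothing more can be done
None
```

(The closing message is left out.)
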